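# Stir the tumbling stones in the blue tub

### The arm

A 6-joint arm with a two-finger parallel gripper is mounted at the origin on a cart in front of the work surface, level with it; the furniture and walls round the work are solid. World frame = base frame: x ahead of the robot, y to its left, z up, the work surface at z = 0. Lengths are in mm, angles in rad, forces in N, time in s.
With the tool pointing down it reaches from about 350 to 875 mm from the base axis. Payload 4.2 kg.
Tool frame: the origin (TCP) lies at the very end of the fingers, on their centre line; the grasp point (between the pads) lies 19 mm behind it; z points along the fingers, y is the direction in which the jaws open and shut (so a half turn about z gives the same grasp; the last joint's range is limited). The gripper opens to 85 mm and grips with 20 to 120 N. Pads are 22 mm wide; open, the fingers measure 114 mm over their backs; the gripper's body (76 mm by 85 mm) begins 54 mm behind the grasp point. The pads swing forward as they close: fully open they stand 13 mm farther back than shut.
Start: joints at [-0.897, 0.385, 0.008, 0, -1.194, -0.259], TCP at [251.892, -571.97, 231.312] pointing down, gripper open.
Joint ranges: [-3.14, 3.14], [-1.21, 2.06], [-1.07, 1.41], [-3.16, 2.05], [-2.99, -0.16], [-3.1, 3.1]. Speed limits (rad/s): [2.79, 2.79, 3.14, 3.14, 3.14, 3.14].

### API

Orientations are given as a unit quaternion [x, y, z, w].
In Python, from bench import arm gives the robot as it stands.
- The arm moves only by the tool apply_moves, never from a script. Its argument "plan" is one flat list of numbers, 5 for each row, row after row: the gripper's target within -1 to 1 (shut at 1, half-way at 0, fully open at -1), then the shift along the world's x, y, z in m, then the turn about the world's z in degrees. A call has 1 to 8 rows; each row is the pose to reach, as a shift and turn from the pose commanded when the call began; what a row does not reach only later rows make up. A row lasts 1/12 s, in which the tool goes at most 41.7 mm and 7.16 degrees, less where a joint would pass 70% of its speed; a pose out of reach is approached as far as the arm can. A call with a gripper value outside its range is refused whole. The fingers move at their own pace and stop on an object; the grip force is fixed at half the most. Time passes only in rows, so rows that repeat a pose let the fingers close. It gives the time, the measured TCP pose, the force and the opening at its end, in the units of the state.
- arm.read_state(): the state, without advancing time (a new reading comes with each control period).
- arm.get_image(name): name is "scene" or "side" or "wrist"; returns a dict with "color" (384x512x3 uint8, red, green, blue), "range_z" (384x512 float32, mm along the optical axis (not along the pixel's ray), 0 where there is no reading), "camera_matrix" (3x3 intrinsics, pixels), "camera_from_world" (4x4, takes a point from world to camera coordinates); the wrist camera has in their place "mount" (4x4, takes a point from camera to tool coordinates, whose origin is the TCP and whose axes are the flange's). Camera axes: x right, y down, z forward; pixel columns grow to the right and rows downward; lengths in mm; the calibration is good to about 2 mm. A picture is of the moment at which its call begins: read the wrist's pose just before it.
- arm.job_done(): hands the job in, once; it reports no verdict.
The state is a dict: "clock": time; "joints": joint angles; "joint_vel": joint speeds; "joint_efforts": joint torques, N m; "position": TCP position; "ee_rot": TCP orientation; "contact_force": force on the tool from outside, world axes, zero at the start; "wrist_torque": the same for the moment, N m; "gripper_width": finger opening in mm.
Only numpy, scipy, OpenCV 4.12 (cv2) and the standard library are available. Lean on these libraries where they do the work, as an engineer would, in place of code of your own. Each camera call takes 0.05 s, during which the arm holds its last target.

### The job

The tumbling stones have all slid to one side of the shallow blue tub. Take the hand stirrer out of the wooden box, lower it into the tub on the empty side and stir down among the stones, clockwise as seen from above, for two turns or a little more, until at least two stones lie in the half that was empty and at least one in the other half. Then stand the stirrer upright in the wooden box again; keep all stones in the tub and leave the packing block and the loose end cap where they are.

Things in the scene. Friction and masses are not known exactly. Their poses are not given: they have to be found in the camera images.
- tub: shallow round blue tub, fixed, 214 mm wide, 96 mm high, open; flat inner floor 170 mm across, 8 mm above its underside; the wall leans out. Origin: centre of its underside, z up, any yaw. The line x = 0 of its own frame parts the halves: at first all stones lie on its -x side, their centres at least 13 mm past the line and within 75 mm of the origin. Clockwise runs from its +x side to -y, -x, +y.
- rest_box: open wooden box, fixed to the bench: 160 mm (its x) by 110 mm (its y), 55 mm high, walls and floor 6 mm, so 148 x 98 mm inside. Origin at the centre of its underside, z up. The stirrer stands in it at the start and at the end.
- stirrer: hand stirrer, 170 mm tall, about 250 g, standing on its foot: two crossed steel blades (each 40 mm long, 8 mm thick, 30 mm high), a 12 mm steel rod, and a round wooden grip, 24 mm in diameter, from 99 to 170 mm above the foot, to be held across from above at any yaw. Origin: centre of the underside of its foot, z up along the rod.
- stirrer_foot (a point): centre of the underside of the stirrer's blades (same point as the stirrer's origin). Stones that are pushed out against the wall are carried along only when the blades sweep to about 10 mm from the wall, with this point 50 to 60 mm from the tub's centre
- stirrer_grip (a point): point on the axis of the wooden grip, 138 mm above the foot: a good height to hold it, with the fingers clear of the tub's rim when the blades are near the tub's floor
- stone_1_mid (a point): tumbling stone 1: short grey cylinder with rounded edges, 22 mm diameter, 22 mm high, about 20 g, loose in the tub; this point is its centre
- stone_2_mid (a point): tumbling stone 2: short grey cylinder with rounded edges, 22 mm diameter, 22 mm high, about 20 g, loose in the tub; this point is its centre
- stone_3_mid (a point): tumbling stone 3: short grey cylinder with rounded edges, 22 mm diameter, 22 mm high, about 20 g, loose in the tub; this point is its centre
- stone_4_mid (a point): tumbling stone 4: short grey cylinder with rounded edges, 22 mm diameter, 22 mm high, about 20 g, loose in the tub; this point is its centre
- stone_5_mid (a point): tumbling stone 5: short grey cylinder with rounded edges, 22 mm diameter, 22 mm high, about 20 g, loose in the tub; this point is its centre
- stone_6_mid (a point): tumbling stone 6: short grey cylinder with rounded edges, 22 mm diameter, 22 mm high, about 20 g, loose in the tub; this point is its centre
- spare_block: loose packing block of wood, 40 x 60 x 20 mm, lying on the bench between tub and box; a bystander. Origin at the centre of its underside.
- cap: loose black square end cap, 30 x 30 x 19 mm, lying on the bench; a bystander. Origin at the centre of its underside.
Things that resemble listed ones, but are neither listed nor needed, are in the scene too. What is shaped like the stirrer but orange or turquoise is not meant.

How it is judged (in metres and radians):
On the way, in this order (a step that is already met when the one before it is completed fails the run):
1. turn 1: the held stirrer's foot, down among the stones (under 25 mm above the tub's underside), passes through the -y quarter of the empty (+x) side of the tub's frame (x of stirrer_foot in the frame of tub above 0.012 m and y of stirrer_foot in the frame of tub below -0.012 m and z of stirrer_foot in the frame of tub between 0 and 0.025 m and horizontal distance between stirrer_foot and tub below 0.095 m and contact force between the fingers and stirrer above 0.5 N), for 0.05 s.
2. turn 1: the held stirrer's foot, down among the stones (under 25 mm above the tub's underside), passes through the -x -y quarter of the tub's frame (x of stirrer_foot in the frame of tub below -0.012 m and y of stirrer_foot in the frame of tub below -0.012 m and z of stirrer_foot in the frame of tub between 0 and 0.025 m and horizontal distance between stirrer_foot and tub below 0.095 m and contact force between the fingers and stirrer above 0.5 N), for 0.05 s.
3. turn 1: the held stirrer's foot, down among the stones (under 25 mm above the tub's underside), passes through the -x +y quarter of the tub's frame (x of stirrer_foot in the frame of tub below -0.012 m and y of stirrer_foot in the frame of tub above 0.012 m and z of stirrer_foot in the frame of tub between 0 and 0.025 m and horizontal distance between stirrer_foot and tub below 0.095 m and contact force between the fingers and stirrer above 0.5 N), for 0.05 s.
4. turn 1: the held stirrer's foot, down among the stones (under 25 mm above the tub's underside), passes through the +x +y quarter of the tub's frame (x of stirrer_foot in the frame of tub above 0.012 m and y of stirrer_foot in the frame of tub above 0.012 m and z of stirrer_foot in the frame of tub between 0 and 0.025 m and horizontal distance between stirrer_foot and tub below 0.095 m and contact force between the fingers and stirrer above 0.5 N), for 0.05 s.
5. turn 2: the held stirrer's foot, down among the stones (under 25 mm above the tub's underside), passes through the -y quarter of the empty (+x) side of the tub's frame (all of step 1), for 0.05 s.
6. turn 2: the held stirrer's foot, down among the stones (under 25 mm above the tub's underside), passes through the -x -y quarter of the tub's frame (all of step 2), for 0.05 s.
7. turn 2: the held stirrer's foot, down among the stones (under 25 mm above the tub's underside), passes through the -x +y quarter of the tub's frame (all of step 3), for 0.05 s.
At the end, for the whole second after the job is handed in: At least two stones' centres lie in the half of the tub that was empty (x > 0 in the tub's frame) and at least one in the other half; all six stones are in the tub; the stirrer stands upright (within 0.15 rad) on the floor of the wooden box (foot within 6 mm of it), at rest ((x of each of stone_1_mid, stone_2_mid in the frame of tub above 0 m or x of each of stone_1_mid, stone_3_mid in the frame of tub above 0 m or x of each of stone_1_mid, stone_4_mid in the frame of tub above 0 m or x of each of stone_1_mid, stone_5_mid in the frame of tub above 0 m or x of each of stone_1_mid, stone_6_mid in the frame of tub above 0 m or x of each of stone_2_mid, stone_3_mid in the frame of tub above 0 m or x of each of stone_2_mid, stone_4_mid in the frame of tub above 0 m or x of each of stone_2_mid, stone_5_mid in the frame of tub above 0 m or x of each of stone_2_mid, stone_6_mid in the frame of tub above 0 m or x of each of stone_3_mid, stone_4_mid in the frame of tub above 0 m or x of each of stone_3_mid, stone_5_mid in the frame of tub above 0 m or x of each of stone_3_mid, stone_6_mid in the frame of tub above 0 m or x of each of stone_4_mid, stone_5_mid in the frame of tub above 0 m or x of each of stone_4_mid, stone_6_mid in the frame of tub above 0 m or x of each of stone_5_mid, stone_6_mid in the frame of tub above 0 m) and x of any of stone_1_mid, stone_2_mid, stone_3_mid, stone_4_mid, stone_5_mid, stone_6_mid in the frame of tub below 0 m and horizontal distance between each of stone_1_mid, stone_2_mid, stone_3_mid, stone_4_mid, stone_5_mid, stone_6_mid and tub below 0.1 m and z of each of stone_1_mid, stone_2_mid, stone_3_mid, stone_4_mid, stone_5_mid, stone_6_mid in the frame of tub below 0.08 m and angle between stirrer's own z axis and vertical below 0.15 rad and z of stirrer_foot in the frame of rest_box below 0.012 m and x of stirrer_foot in the frame of rest_box between -0.074 and 0.074 m and y of stirrer_foot in the frame of rest_box between -0.049 and 0.049 m and linear speed of stirrer below 0.02 m/s); the robot touches nothing.
It fails at once if a stone leaves the tub (horizontal distance between any of stone_1_mid, stone_2_mid, stone_3_mid, stone_4_mid, stone_5_mid, stone_6_mid and tub above 0.11 m).
It fails at once if the packing block or the loose end cap is moved by more than 20 mm (distance of any of spare_block, cap from where it was at the start of the episode above 0.02 m).
It also fails if it takes over 72 s, if anything falls off the work surface, if the arm or the gripper's body presses on something with over 40 N, if the wrist force passes 120 N, or if a joint passes its speed limit or range.

## Working session

There is one attempt and no reset: what is moved stays moved. The work goes in short steps, Python scripts to look and compute and a tool call to move; the robot and the scene stay as the last step left them, time stands still between calls to the robot, and variables do not carry over. Pictures are saved under pics/ and viewed, and the job is handed in when it is done.

Besides the shell and the picture viewer there is one more tool, called after ">>>" by a JSON object that holds its "op" and its "data", one argument or row to a line. apply_moves: Moves the arm, as the interface text tells. Its arguments: {"type":"object","properties":{"plan":{"type":"array","items":{"type":"number"}}},"required":["plan"]}

```bash
ls; mkdir -p pics; python3 - <<'E'
from bench import arm
import cv2,numpy as np,pickle
s=arm.read_state();print(s)
for n in ("scene","side"):
    d=arm.get_image(n);pickle.dump(d,open(f"{n}0.pkl","wb"))
    cv2.imwrite(f"pics/{n}0.png",cv2.resize(d["color"][:,:,::-1],(768,576),interpolation=cv2.INTER_CUBIC))
    print(d["camera_matrix"],d["camera_from_world"])
E
```

```text
pics
{'clock': 0.0, 'joints': array([-8.97413522e-01,  3.85592373e-01,  6.64552952e-03, -5.25518958e-04,
       -1.19397514e+00, -2.58596967e-01]), 'joint_vel': array([ 0.00041891,  0.00044273, -0.00077155,  0.00127157, -0.00183247,
       -0.00088132]), 'joint_efforts': array([ 3.75515510e-04, -3.92290020e+01,  1.88397235e+01,  4.18608472e+00,
       -4.71681298e-03,  3.95836921e-06]), 'position': array([ 251.66758856, -571.46859939,  230.20372219]), 'ee_rot': array([-2.05814396e-01,  9.78590438e-01,  1.05923834e-03, -2.59355686e-04]), 'contact_force': array([-0.55491091, -0.61930378, -0.0733455 ]), 'wrist_torque': array([0.01633355, 0.05200117, 0.02799178]), 'gripper_width': 85.75514251452107}
[[496.45690023   0.         247.16570742]
 [  0.         496.45690023 201.14578883]
 [  0.           0.           1.        ]] [[-6.49340855e-01 -7.60355306e-01 -1.47058575e-02  3.10089512e+02]
 [-4.83492301e-01  4.27672520e-01 -7.63761358e-01  3.74285957e+02]
 [ 5.87019292e-01 -4.88831284e-01 -6.45331176e-01  8.11220158e+02]
 [ 0.00000000e+00  0.00000000e+00  0.00000000e+00  1.00000000e+00]]
[[466.30005424   0.         243.79578799]
 [  0.         466.30005424 195.28632146]
 [  0.           0.           1.        ]] [[ 8.26033789e-01 -5.63595778e-01 -5.28933693e-03 -4.42721663e+02]
 [-2.47529403e-01 -3.54328258e-01 -9.01765313e-01  2.11167086e+02]
 [ 5.06356962e-01  7.46197885e-01 -4.32193640e-01  9.89507980e+02]
 [ 0.00000000e+00  0.00000000e+00  0.00000000e+00  1.00000000e+00]]
```

View pics/scene0.png

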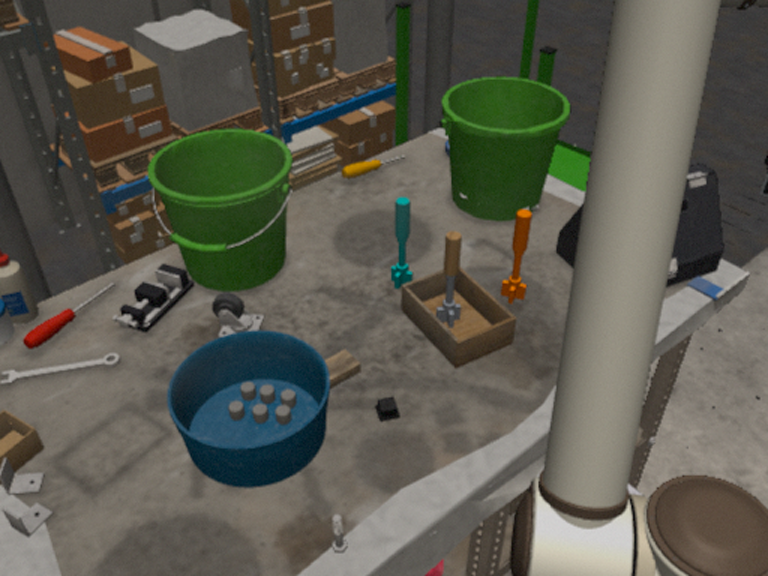

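View pics/side0.png

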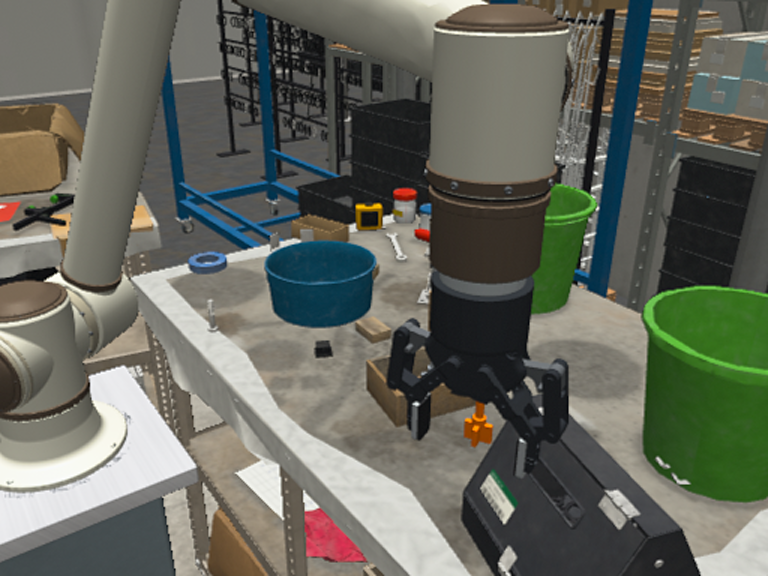

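The scene view shows three stirrer shapes: turquoise (402,240), orange (518,255), and a wood and steel one in the box (452,275). The last one fits the description. Next I'll enlarge the box and the tub.

```bash
cat > h.py <<'E'
import numpy as np,cv2,pickle
def load(n): return pickle.load(open(n,"rb"))
def cloud(d):
    K=d["camera_matrix"];z=d["range_z"].astype(float);h,w=z.shape
    u,v=np.meshgrid(np.arange(w),np.arange(h))
    P=np.stack([(u-K[0,2])/K[0,0]*z,(v-K[1,2])/K[1,1]*z,z],-1)
    T=d["camera_from_world"];W=(P-T[:3,3])@T[:3,:3]
    W[z==0]=np.nan
    return W
def proj(d,p):
    T=d["camera_from_world"];q=np.asarray(p)@T[:3,:3].T+T[:3,3]
    q=q@d["camera_matrix"].T;return q[...,:2]/q[...,2:]
E
python3 - <<'E'
from h import *
d=load("scene0.pkl");c=d["color"][:,:,::-1]
a=cv2.resize(c[215:325,105:245],None,fx=5,fy=5,interpolation=cv2.INTER_CUBIC)
b=cv2.resize(c[125:250,245:365],None,fx=4.7,fy=4.7,interpolation=cv2.INTER_CUBIC)
cv2.imwrite("pics/tub0.png",a);cv2.imwrite("pics/box0.png",b)
W=cloud(d)
for n,(u,v) in dict(griptop=(302,157),grip=(301,170),rod=(299,190),boxfloor=(315,215),boxw=(305,238),bench=(220,300),block=(230,247),cap=(258,270),tubfloor=(180,290),turq=(268,135),orange=(349,143),
 turqfoot=(268,184),orfoot=(343,194)).items(): print(n,W[v,u].round(1))
E
```

```text
griptop [ 520.3 -199.8  176.9]
grip [ 514.1 -192.6  148.1]
rod [ 520.5 -197.5   84.1]
boxfloor [ 491.6 -229.2    6.4]
boxw [ 439.6 -140.    24.3]
bench [446.6 100.4  -4.1]
block [533.    2.7  20. ]
cap [440.    1.4  20.7]
tubfloor [511.1 154.1  11.9]
turq [ 642.4 -209.2  172. ]
orange [ 493.6 -327.5  170.7]
turqfoot [nan nan nan]
orfoot [ 487.6 -324.1   23.3]
```

View pics/tub0.png

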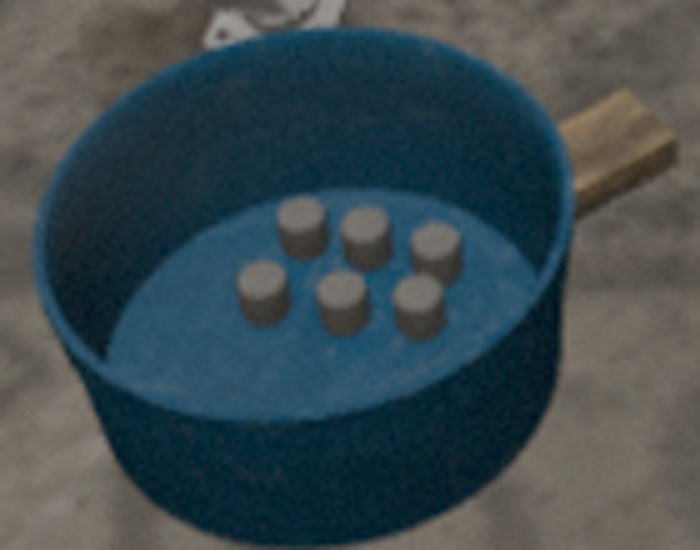

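View pics/box0.png

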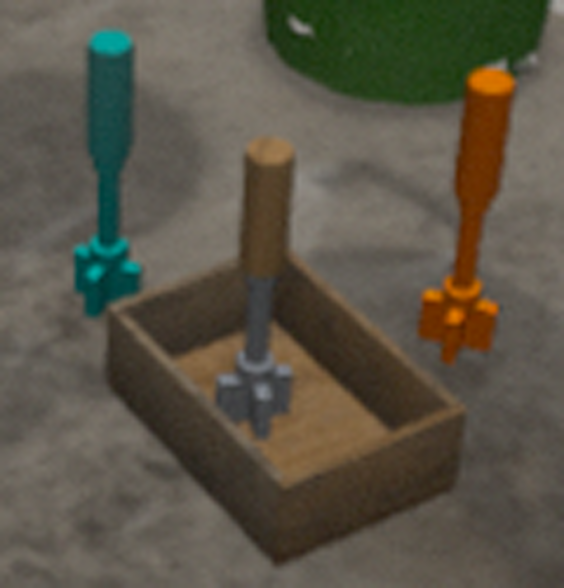

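The tub crop shows six stones as two rows of three, with the block behind the rim on the right. The box crop shows the brown-gripped steel stirrer standing in the box, with the orange and turquoise ones outside it. Next I'll measure all of these.

```bash
cat >> h.py <<'E'
def ray(d,u,v,z):
    K=d["camera_matrix"];T=d["camera_from_world"];R=T[:3,:3];c=-R.T@T[:3,3]
    r=R.T@np.linalg.inv(K)@[u,v,1];return c+r*(z-c[2])/r[2]
def circ(P,r=None):
    from scipy.optimize import least_squares
    f=lambda p:np.hypot(P[:,0]-p[0],P[:,1]-p[1])-p[2]
    s=least_squares(f,[*P[:,:2].mean(0),100],loss='soft_l1');return s.x,np.abs(s.fun).mean()
def bluemask(d):
    h=cv2.cvtColor(d["color"],cv2.COLOR_RGB2HSV);return (h[...,0]>95)&(h[...,0]<112)&(h[...,1]>110)
E
python3 - <<'E'
from h import *
d=load("scene0.pkl");W=cloud(d)
# rim from pixels in crop (outer top edge)
rim=[(40,230),(60,310),(330,30),(200,55),(450,60),(540,120),(572,200),(420,388),(510,335),(300,420),(200,408),(100,370)]
P=np.array([ray(d,105+u/5,215+v/5,96) for u,v in rim]);print("rim px",circ(P))
b=bluemask(d)
m=b&(abs(W[...,2]-94)<4)&(np.abs(W[...,0]-500)<200)&(abs(W[...,1]-150)<200);print(m.sum(),circ(W[m]))
m=b&(abs(W[...,2]-8)<4);m[:215]=0;m[325:]=0;print("floor",m.sum(),np.nanmedian(W[m],0))
for u,v in [(302,214),(367,223),(436,238),(264,280),(342,287),(419,292)]:
    U,V=105+u/5,215+v/5;print("stone",ray(d,U,V,30).round(1),W[int(V),int(U)].round(1))
# stirrer
m=(W[...,0]>480)&(W[...,0]<560)&(W[...,1]>-240)&(W[...,1]<-150)
for lo,hi in((165,172),(150,162),(130,150),(110,130),(60,95),(15,35)):
    k=m&(W[...,2]>lo)&(W[...,2]<hi);print(lo,k.sum(),np.nanmedian(W[k],0).round(1))
# box rim corners at z=55
for u,v in [(112,308),(280,485),(462,410),(290,255)]:
    print("corner",ray(d,245+u/4.7,125+v/4.7,55).round(1))
print("top",ray(d,245+270/4.7,125+150/4.7,176).round(1))
E
```

```text
rim px (array([534.82217733, 159.77691595, 104.7823412 ]), np.float64(1.6431756577769576))
999 (array([535.64904194, 160.45010788, 103.66471215]), np.float64(1.6166443690024075))
floor 2201 [560.94088537 161.79275868   8.03492643]
stone [592.  134.2  30. ] [594.1 133.8  30.5]
stone [569.  116.1  30. ] [570.2 116.2  31. ]
stone [542.3  98.8  30. ] [543.9  98.1  30.1]
stone [570.6 167.3  30. ] [574.1 167.5  27.3]
stone [545.6 144.8  30. ] [547.1 144.8  30. ]
stone [522. 122.  30.] [523.4 123.   30.8]
165 33 [ 515.1 -194.   168.3]
150 48 [ 514.8 -195.   155.7]
130 70 [ 514.8 -194.3  139.7]
110 74 [ 515.3 -195.5  120.2]
60 58 [ 518.9 -199.2   77.9]
15 185 [ 522.4 -186.7   24.7]
corner [ 592. -168.   55.]
corner [ 441.3 -137.7   55. ]
corner [ 420.  -242.5   55. ]
corner [ 562.4 -268.7   55. ]
top [ 520.8 -201.7  176. ]
```

Results so far:

| Item | World position (mm) | Notes |
|---|---|---|
| Tub centre | (535, 160) | tub +x ≈ (-0.68, 0.73) in world |
| Stirrer axis | (522, -202) | |
| Box centre | (504, -204) | |

I'll move above the stirrer at z 231, where everything clears.

>>> {"op": "apply_moves", "data": {
  "plan": [-1,0.02,0.028,0,0,-1,0.044,0.06,0,0,-1,0.068,0.092,0,0,-1,0.092,0.125,0,0,-1,0.116,0.158,0,0,-1,0.14,0.19,0,0,-1,0.164,0.224,0,0,-1,0.188,0.256,0,0]
}}

```text
clock: 0.77
position: [440.4, -313.9, 231.1]
ee_rot: [-0.206, 0.979, 0.0, -0.0]
contact_force: [0.6, -0.9, -0.4]
gripper_width: 85.3
```

>>> {"op": "apply_moves", "data": {
  "plan": [-1,0.024,0.033,0,0,-1,0.046,0.064,0,0,-1,0.064,0.09,0,0,-1,0.076,0.106,0,0,-1,0.082,0.114,0,0,-1,0.082,0.114,0,0]
}}

```text
clock: 1.27
position: [522.7, -200.6, 230.8]
ee_rot: [-0.207, 0.978, 0.0, -0.0]
contact_force: [-0.8, 0.4, -1.0]
gripper_width: 85.8
```

```bash
python3 - <<'E'
from bench import arm
from h import *
s=arm.read_state();print(s["clock"],s["position"],s["ee_rot"],s["joints"])
d=arm.get_image("wrist");pickle.dump((s,d),open("w1.pkl","wb"));print(d["mount"])
cv2.imwrite("pics/w1.png",cv2.resize(d["color"][:,:,::-1],(768,576)))
d=arm.get_image("side");cv2.imwrite("pics/s1.png",cv2.resize(d["color"][:,:,::-1],(768,576)))
E
```

```text
1.2667 [ 522.67584593 -200.56911563  230.75787223] [-2.07176533e-01  9.78303487e-01  1.99851326e-04 -3.61777377e-04] [-7.70409977e-02  2.74991409e-01 -1.54885366e-01 -1.97457197e-04
 -1.14172644e+00 -1.07629710e+00]
[[ 3.83085977e-04 -9.45378501e-01 -3.25974453e-01  8.47840452e+01]
 [ 9.99999924e-01  3.84308776e-04  6.06449144e-05  1.07968874e-01]
 [ 6.79424448e-05 -3.25974451e-01  9.45378576e-01 -1.42633251e+02]
 [ 0.00000000e+00  0.00000000e+00  0.00000000e+00  1.00000000e+00]]
```

View pics/w1.png

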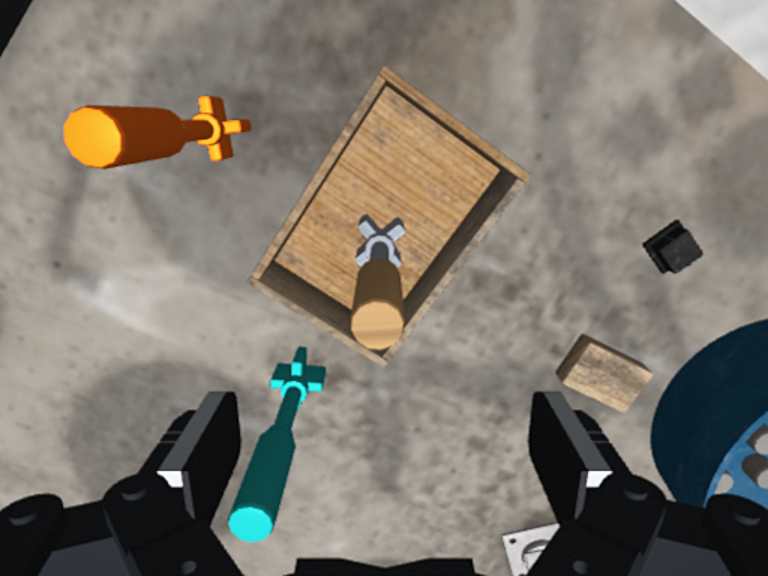

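View pics/s1.png

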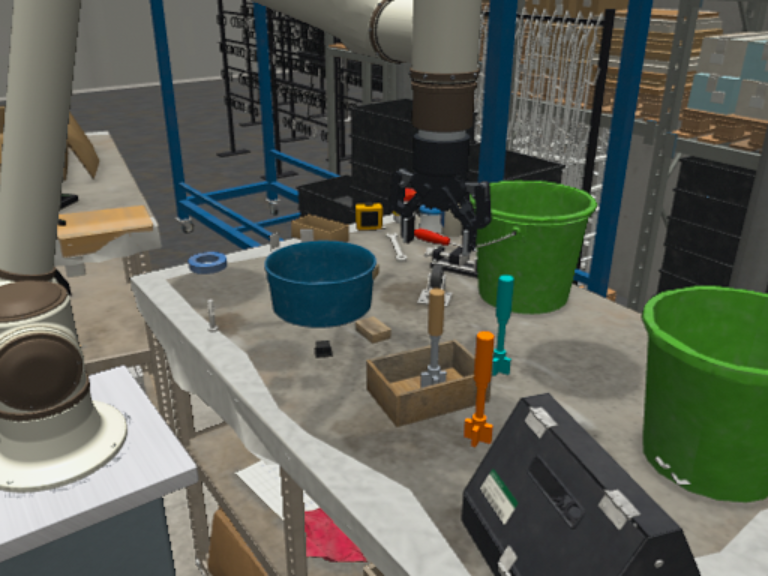

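The wrist view shows the wood and steel stirrer's top at (377,326) and its blade cross at (380,240) inside the box. Orange is at (92,135) and turquoise at (250,523), both outside.

```bash
cat >> h.py <<'E'
def wristcam(s,d):
    from scipy.spatial.transform import Rotation as R
    T=np.eye(4);T[:3,:3]=R.from_quat(s["ee_rot"]).as_matrix();T[:3,3]=s["position"]
    d=dict(d);d["camera_from_world"]=np.linalg.inv(T@d["mount"]);return d
E
python3 - <<'E'
from h import *
s,d=load("w1.pkl");d=wristcam(s,d)
W=cloud(d)
for n,u,v,z in [("top",377,326,176),("foot",380,243,36),("turq",250,523,170),("orange",92,137,170),("block",605,367,20),("cap",675,245,19),("b1",383,68,55),("b2",526,178,55),("b3",385,362,55),("b4",250,280,55),("floor",380,160,6)]:
    print(n,ray(d,u/1.5,v/1.5,z).round(1),W[int(v/1.5),int(u/1.5)].round(1))
E
```

```text
top [ 522.8 -203.5  176. ] [ 522.4 -203.9  176.7]
foot [ 521.2 -203.9   36. ] [ 517.3 -205.8   53.9]
turq [ 648.6 -217.7  170. ] [ 648.9 -218.3  169.3]
orange [ 497.7 -333.5  170. ] [ 497.7 -334.   169.4]
block [544.1  -3.9  20. ] [543.5  -4.6  19.8]
cap [441.   -9.5  19. ] [440.7  -9.2  18.2]
b1 [ 422.  -245.6   55. ] [ 422.  -245.9   55.7]
b2 [ 443.2 -140.2   55. ] [ 442.9 -141.2   55.5]
b3 [ 592.8 -168.4   55. ] [ 592.8 -169.1   54.9]
b4 [ 574.2 -273.5   55. ] [ 574.  -274.4   54.3]
floor [ 473.4 -225.2    6. ] [ 472.9 -225.8    6.9]
```

The two cameras agree to about 2 mm, giving a stirrer axis of (522, -203.5). I'll descend to TCP z 125, which is grip height, and close.

>>> {"op": "apply_moves", "data": {
  "plan": [-1,0,-0.0015,-0.025,0,-1,0,-0.0015,-0.05,0,-1,0,-0.0015,-0.075,0,-1,0,-0.0015,-0.096,0,-1,0,-0.0015,-0.106,0,-1,0,-0.0015,-0.106,0,1,0,-0.0015,-0.106,0,1,0,-0.0015,-0.106,0]
}}

```text
clock: 2.03
position: [522.7, -204.3, 126.9]
ee_rot: [-0.206, 0.979, -0.001, 0.001]
contact_force: [-0.2, 0.2, 0.3]
gripper_width: 63.9
```

>>> {"op": "apply_moves", "data": {
  "plan": [1,0,0,0,0,1,0,0,0,0,1,0,0,0,0,1,0,0,0,0,1,0,0,0,0,1,0,0,0,0]
}}

```text
clock: 2.53
position: [522.6, -203.7, 126.4]
ee_rot: [-0.206, 0.979, -0.001, 0.001]
contact_force: [-0.2, -1.0, 5.9]
gripper_width: 22.4
```

>>> {"op": "apply_moves", "data": {
  "plan": [1,0,0,0.02,0,1,0,0,0.04,0,1,0,0,0.065,0,1,0,0,0.09,0,1,0,0,0.115,0,1,0,0,0.13,0,1,0,0,0.135,0,1,0,0,0.135,0]
}}

```text
clock: 3.2
position: [521.9, -203.2, 260.4]
ee_rot: [-0.206, 0.979, 0.0, 0.0]
contact_force: [-0.4, -0.2, -2.7]
gripper_width: 22.9
```

```bash
python3 - <<'E'
from bench import arm
from h import *
s=arm.read_state();print(s["clock"],s["position"],s["contact_force"],s["gripper_width"])
d=arm.get_image("side");cv2.imwrite("pics/s2.png",cv2.resize(d["color"][:,:,::-1],(768,576)))
d0=load("scene0.pkl");W=cloud(d0)
h=cv2.cvtColor(d0["color"],cv2.COLOR_RGB2HSV);g=(h[...,0]>45)&(h[...,0]<75)&(h[...,1]>120)
for nm,m in (("L",(np.arange(512)<200)),("R",np.arange(512)>280)):
    P=W[g&m[None]&(W[...,2]>100)&(W[...,2]<300)&(W[...,0]<1200)];print(nm,np.nanmin(P,0),np.nanmax(P,0),"dist tub",np.hypot(P[:,0]-535,P[:,1]-160).min())
E
```

```text
3.2 [ 521.89589987 -203.16844557  260.42209773] [-0.4073552  -0.21355318 -2.67223716] 22.945199407894286
L [ 773.15991857 -152.32779437  100.00101379] [1012.76173751   84.10128004  208.13759322] dist tub 284.19860575108686
R [ 608.37931928 -662.53208981  100.10471745] [ 845.48692339 -423.63811136  208.19761997] dist tub 605.9817331573709
```

View pics/s2.png

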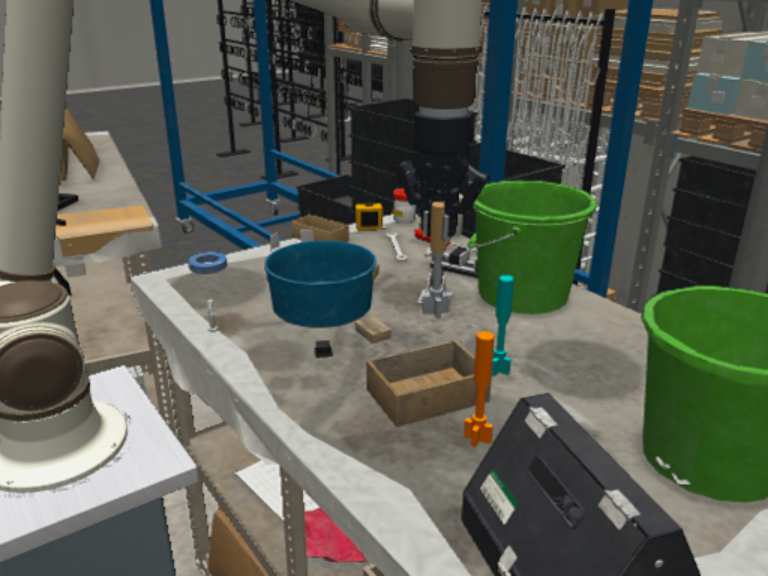

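The stirrer is held upright, with a 2.7 N weight reading. I'll carry it over the empty side of the tub.

>>> {"op": "apply_moves", "data": {
  "plan": [1,-0.001,0.015,0,0,1,-0.002,0.045,0,0,1,-0.004,0.08,0,0,1,-0.006,0.115,0,0,1,-0.008,0.15,0,0,1,-0.01,0.185,0,0,1,-0.012,0.22,0,0,1,-0.014,0.255,0,0]
}}

```text
clock: 3.92
position: [506.2, 52.9, 257.8]
ee_rot: [-0.206, 0.979, 0.0, -0.002]
contact_force: [0.5, 0.2, -3.1]
gripper_width: 22.7
```

>>> {"op": "apply_moves", "data": {
  "plan": [1,-0.001,0.035,0,0,1,-0.003,0.07,0,0,1,-0.004,0.1,0,0,1,-0.006,0.125,0,0,1,-0.007,0.14,0,0,1,-0.007,0.145,0,0,1,-0.007,0.145,0,0]
}}

```text
clock: 4.5
position: [500.2, 197.0, 258.6]
ee_rot: [-0.207, 0.978, -0.001, -0.002]
contact_force: [0.2, -0.4, -3.4]
gripper_width: 22.6
```

```bash
python3 - <<'E'
from bench import arm
from h import *
s=arm.read_state();print(s["clock"],s["position"],s["contact_force"],s["gripper_width"])
d=arm.get_image("wrist");pickle.dump((s,d),open("w2.pkl","wb"))
cv2.imwrite("pics/w2.png",cv2.resize(d["color"][:,:,::-1],(768,576)))
E
```

```text
4.5 [500.20829931 197.03074357 258.55473178] [ 0.23825265 -0.42604866 -3.43072663] 22.560977577956816
```

View pics/w2.png

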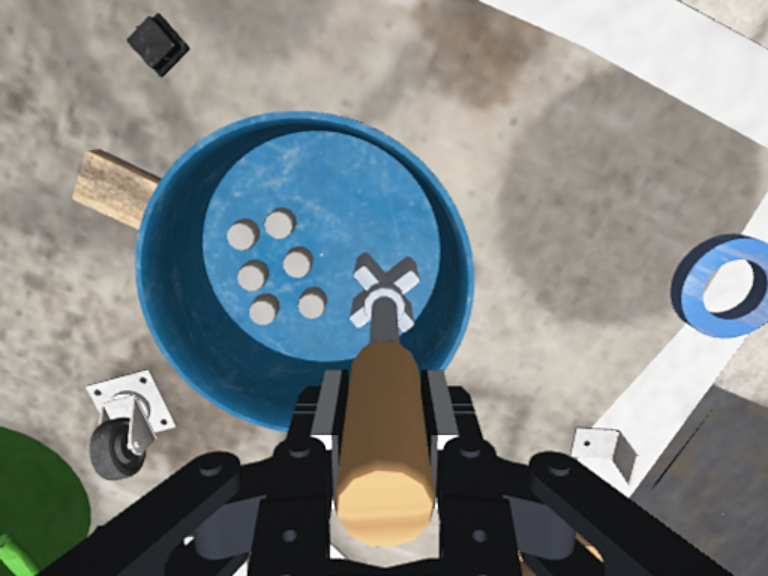

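The wrist view shows the tub rim spanning x 137 to 473, with its floor circle about (203..440, 130..360). The six stones lie to the left and the stirrer blades hang at (385,300) over the empty part.

```bash
python3 - <<'E'
from h import *
s,d=load("w2.pkl");d=wristcam(s,d)
fl=[(203,240),(212,200),(250,150),(320,130),(390,152),(425,190),(440,240),(432,285),(270,345),(220,292)]
print("floor",circ(np.array([ray(d,u/1.5,v/1.5,8) for u,v in fl])))
rm=[(137,260),(150,200),(200,140),(300,112),(380,130),(440,190),(473,270),(462,330),(160,350),(200,398),(265,425)]
print("rim",circ(np.array([ray(d,u/1.5,v/1.5,96) for u,v in rm])))
c=np.array([536,157]);S=[]
for u,v in [(242,234),(279,224),(297,262),(253,274),(264,308),(313,303)]:
    p=ray(d,u/1.5,v/1.5-.0,28)[:2];S.append(p)
S=np.array(S);print(S.round(1))
m=(S-c).mean(0);a=-m/np.linalg.norm(m);print("x axis by mean",a)
for ang in range(110,160,5):
    a=np.array([np.cos(np.radians(ang)),np.sin(np.radians(ang))]);print(ang,((S-c)@a).round(0))
print("foot centre px->z~140-: ",ray(d,385/1.5,298/1.5,165),)
E
```

```text
floor (array([535.84173215, 159.48944177,  93.20061689]), np.float64(0.7216541119733406))
rim (array([537.66238429, 158.55052544, 105.61720432]), np.float64(0.9887863504565838))
[[541.6  99.7]
 [523.3 122.3]
 [545.3 144.9]
 [567.8 117.4]
 [590.7 134.5]
 [571.3 168. ]]
x axis by mean [-0.62378353  0.78159715]
110 [-56. -28. -15. -48. -40.  -2.]
115 [-54. -26. -15. -49. -44.  -5.]
120 [-52. -24. -15. -50. -47.  -8.]
125 [-50. -21. -15. -51. -50. -11.]
130 [-47. -18. -15. -51. -52. -14.]
135 [-44. -16. -15. -50. -55. -17.]
140 [-41. -13. -15. -50. -56. -20.]
145 [-37. -10. -15. -49. -58. -23.]
150 [-33.  -6. -14. -47. -59. -25.]
155 [-29.  -3. -14. -46. -59. -27.]
foot centre px->z~140-:  [500.09303212 197.66102552 165.        ]
```

I take the tub centre as (536.5, 159) and its +x axis at about 134°. I'll lower the foot to about 13 mm on the empty side.

>>> {"op": "apply_moves", "data": {
  "plan": [1,-0.002,0.001,-0.02,0,1,-0.002,0.001,-0.045,0,1,-0.002,0.001,-0.07,0,1,-0.002,0.001,-0.095,0,1,-0.002,0.001,-0.112,0,1,-0.002,0.001,-0.122,0,1,-0.002,0.001,-0.128,0,1,-0.002,0.001,-0.128,0]
}}

```text
clock: 5.22
position: [498.7, 196.4, 131.4]
ee_rot: [-0.205, 0.979, -0.0, -0.001]
contact_force: [0.0, -0.5, -2.5]
gripper_width: 22.9
```

```bash
python3 - <<'E'
from bench import arm
from h import *
s=arm.read_state();print(s["clock"],s["position"],s["contact_force"],s["gripper_width"])
d=arm.get_image("wrist")
cv2.imwrite("pics/w3.png",cv2.resize(d["color"][:,:,::-1],(768,576)))
c=np.array([536.5,159.]);r=54
prev=np.array([498.9,197.5])
for k in range(8):
    st=prev
    for i in range(1,9):
        ph=np.radians(135-90*k-11.25*i); p=c+r*np.array([np.cos(ph),np.sin(ph)])
        print(((p-st)/1000).round(4),end=" ")
    prev=p;print()
    if k==3:break
E
```

```text
5.2167 [498.67443621 196.42411278 131.43083747] [ 0.00598359 -0.46344884 -2.53984516] 22.944549048997068
[0.0076 0.0064] [0.0169 0.0114] [0.0271 0.0145] [0.0376 0.0155] [0.0481 0.0145] [0.0583 0.0114] [0.0676 0.0064] [ 0.0758 -0.0003] 
[ 0.0067 -0.0082] [ 0.0117 -0.0175] [ 0.0148 -0.0276] [ 0.0158 -0.0382] [ 0.0148 -0.0487] [ 0.0117 -0.0588] [ 0.0067 -0.0682] [ 0.     -0.0764] 
[-0.0082 -0.0067] [-0.0175 -0.0117] [-0.0276 -0.0148] [-0.0382 -0.0158] [-0.0487 -0.0148] [-0.0588 -0.0117] [-0.0682 -0.0067] [-0.0764  0.    ] 
[-0.0067  0.0082] [-0.0117  0.0175] [-0.0148  0.0276] [-0.0158  0.0382] [-0.0148  0.0487] [-0.0117  0.0588] [-0.0067  0.0682] [-0.      0.0764]
```

View pics/w3.png

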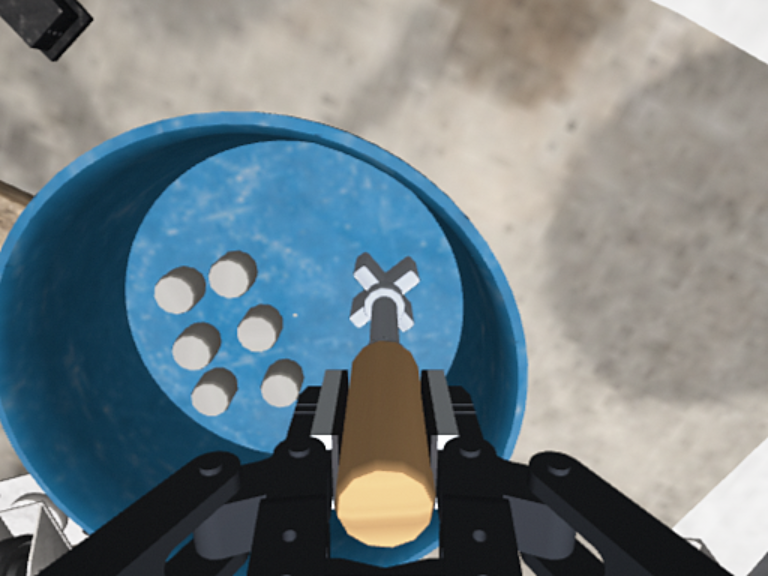

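The blades are down on the empty side, with the foot at about 11 mm. I'll start stirring clockwise at r = 54 mm, a quarter turn per call.

>>> {"op": "apply_moves", "data": {
  "plan": [1,0.0076,0.0064,0,0,1,0.0169,0.0114,0,0,1,0.0271,0.0145,0,0,1,0.0376,0.0155,0,0,1,0.0481,0.0145,0,0,1,0.0583,0.0114,0,0,1,0.0676,0.0064,0,0,1,0.0758,-0.0003,0,0]
}}

```text
clock: 5.93
position: [575.9, 197.0, 132.6]
ee_rot: [-0.206, 0.979, 0.0, 0.0]
contact_force: [-0.2, 0.3, -3.1]
gripper_width: 22.8
```

>>> {"op": "apply_moves", "data": {
  "plan": [1,0.0067,-0.0082,0,0,1,0.0117,-0.0175,0,0,1,0.0148,-0.0276,0,0,1,0.0158,-0.0382,0,0,1,0.0148,-0.0487,0,0,1,0.0117,-0.0588,0,0,1,0.0067,-0.0682,0,0,1,0,-0.0764,0,0]
}}

```text
clock: 6.6
position: [574.0, 119.7, 132.3]
ee_rot: [-0.206, 0.979, 0.0, -0.0]
contact_force: [-0.1, 0.8, -2.2]
gripper_width: 22.9
```

```bash
cat > look.py <<'E'
import sys
from bench import arm
from h import *
s=arm.read_state();print(s["clock"],s["position"].round(1),s["ee_rot"].round(3),s["contact_force"].round(1),s["wrist_torque"].round(2),s["gripper_width"])
n=sys.argv[1];a=arm.get_image("wrist");b=arm.get_image("scene");pickle.dump((s,a,b),open(n+".pkl","wb"))
A=cv2.resize(a["color"][:,:,::-1],(560,420));B=cv2.resize(b["color"][200:335,90:240,::-1],(240,216),interpolation=cv2.INTER_CUBIC)
o=np.zeros((420,800,3),np.uint8);o[:,:560]=A;o[:216,560:]=B;cv2.imwrite(f"pics/{n}.png",o)
E
python3 look.py q2
```

```text
6.6 [574.  119.7 132.3] [-0.206  0.979  0.    -0.   ] [-0.1  0.8 -2.2] [ 0.16 -0.09 -0.01] 22.88496120582458
```

View pics/q2.png

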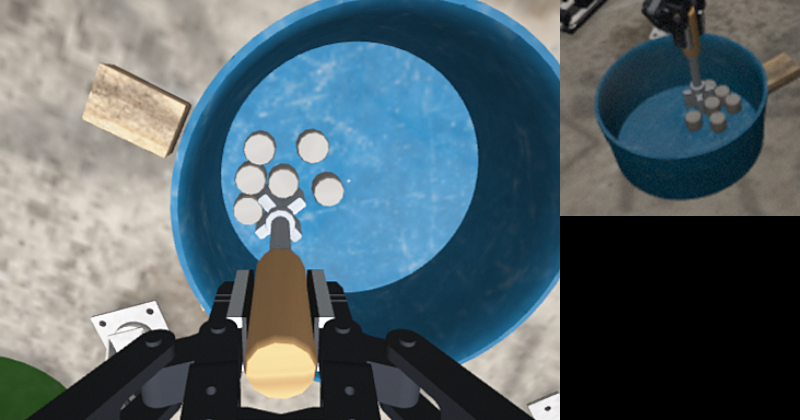

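The stirrer at (280,215) is now pushing stones ahead of it along the wall, at small forces. All six are still in the tub, so I'll continue.

>>> {"op": "apply_moves", "data": {
  "plan": [1,-0.0082,-0.0067,0,0,1,-0.0175,-0.0117,0,0,1,-0.0276,-0.0148,0,0,1,-0.0382,-0.0158,0,0,1,-0.0487,-0.0148,0,0,1,-0.0588,-0.0117,0,0,1,-0.0682,-0.0067,0,0,1,-0.0764,0,0,0]
}}

```text
clock: 7.37
position: [497.3, 121.2, 132.5]
ee_rot: [-0.206, 0.979, -0.0, 0.0]
contact_force: [0.2, -0.3, -3.1]
gripper_width: 22.7
```

>>> {"op": "apply_moves", "data": {
  "plan": [1,-0.0067,0.0082,0,0,1,-0.0117,0.0175,0,0,1,-0.0148,0.0276,0,0,1,-0.0158,0.0382,0,0,1,-0.0148,0.0487,0,0,1,-0.0117,0.0588,0,0,1,-0.0067,0.0682,0,0,1,0,0.0764,0,0]
}}

```text
clock: 8.03
position: [498.4, 198.3, 131.9]
ee_rot: [-0.206, 0.979, -0.0, -0.001]
contact_force: [-0.5, -0.4, -1.8]
gripper_width: 23.0
```

```bash
python3 look.py q4
```

```text
8.0333 [498.4 198.3 131.9] [-0.206  0.979 -0.    -0.001] [-0.5 -0.4 -1.8] [-0.05 -0.01  0.01] 22.982605501568464
```

View pics/q4.png

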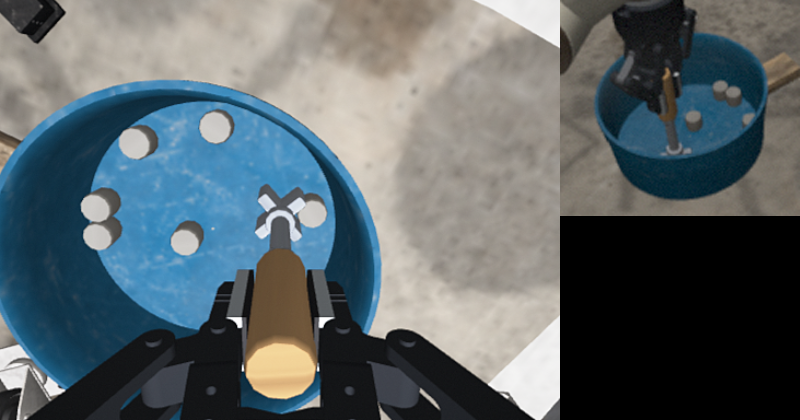

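One turn is done. The stones are at (137,142), (216,127), (100,205), (100,235), (187,238) and (313,210); the last is in the empty half next to the blades. Starting turn two.

>>> {"op": "apply_moves", "data": {
  "plan": [1,0.0082,0.0067,0,0,1,0.0175,0.0117,0,0,1,0.0276,0.0148,0,0,1,0.0382,0.0158,0,0,1,0.0487,0.0148,0,0,1,0.0588,0.0117,0,0,1,0.0682,0.0067,0,0,1,0.0764,0,0,0]
}}

```text
clock: 8.8
position: [575.7, 196.6, 132.1]
ee_rot: [-0.206, 0.979, -0.0, -0.0]
contact_force: [1.0, -0.1, -3.2]
gripper_width: 22.4
```

>>> {"op": "apply_moves", "data": {
  "plan": [1,0.0067,-0.0082,0,0,1,0.0117,-0.0175,0,0,1,0.0148,-0.0276,0,0,1,0.0158,-0.0382,0,0,1,0.0148,-0.0487,0,0,1,0.0117,-0.0588,0,0,1,0.0067,-0.0682,0,0,1,0,-0.0764,0,0]
}}

```text
clock: 9.47
position: [574.0, 119.6, 132.4]
ee_rot: [-0.206, 0.979, 0.0, -0.0]
contact_force: [0.6, 0.9, -3.6]
gripper_width: 22.8
```

>>> {"op": "apply_moves", "data": {
  "plan": [1,-0.0082,-0.0067,0,0,1,-0.0175,-0.0117,0,0,1,-0.0276,-0.0148,0,0,1,-0.0382,-0.0158,0,0,1,-0.0487,-0.0148,0,0,1,-0.0588,-0.0117,0,0,1,-0.0682,-0.0067,0,0,1,-0.0764,0,0,0]
}}

```text
clock: 10.13
position: [499.4, 122.6, 133.4]
ee_rot: [-0.206, 0.979, 0.001, 0.003]
contact_force: [1.8, 3.8, -3.1]
gripper_width: 22.7
```

```bash
python3 look.py q7
```

```text
10.1333 [499.4 122.6 133.4] [-0.206  0.979  0.001  0.003] [ 1.8  3.8 -3.1] [ 1.28 -0.94 -0.06] 22.700822389285936
```

View pics/q7.png

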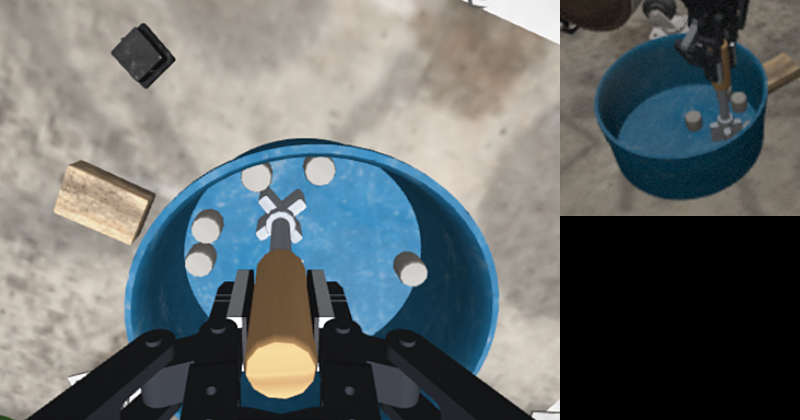

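In the wrist view two stones, (257,177) and (319,170), are at the blades, one at (409,267) is in the empty half, and (206,226) and (200,260) are behind. The sixth is hidden behind the grip but shows in the inset at the centre. I'll continue the last quarter.

>>> {"op": "apply_moves", "data": {
  "plan": [1,-0.0065,0.0082,0,0,1,-0.0115,0.0175,0,0,1,-0.0145,0.0276,0,0,1,-0.0155,0.0382,0,0,1,-0.0145,0.0487,0,0,1,-0.0117,0.0588,0,0,1,-0.0067,0.0682,0,0,1,0,0.0764,0,0]
}}

```text
clock: 10.9
position: [498.2, 198.1, 131.9]
ee_rot: [-0.206, 0.979, -0.0, -0.001]
contact_force: [0.3, -0.3, -2.4]
gripper_width: 22.7
```

```bash
python3 look.py q8
```

```text
10.9 [498.2 198.1 131.9] [-0.206  0.979 -0.    -0.001] [ 0.3 -0.3 -2.4] [ 0.01 -0.04 -0.02] 22.675318707678617
```

View pics/q8.png

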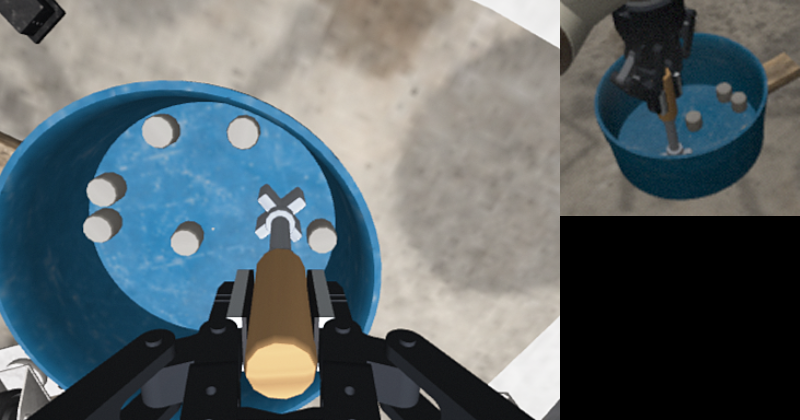

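```bash
cat > st.py <<'E'
from h import *
def rep(n,px,sc=560/512,zt=29):
    s,a,b=load(n+".pkl");d=wristcam(s,a);c=np.array([536.5,159])
    for u,v in px:
        p=ray(d,u/sc,v/sc,zt)[:2]-c
        print((u,v),"r",np.hypot(*p).round(0),"x by yaw 128/134/141",[round(float(p@[np.cos(t),np.sin(t)]),1) for t in np.radians([128,134,141])])
E
python3 -c "
from st import *
rep('q8',[(160,131),(243,131),(103,188),(100,225),(186,239),(322,236)])"
```

```text
(160, 131) r 80.0 x by yaw 128/134/141 [-7.3, 1.0, 10.7]
(243, 131) r 80.0 x by yaw 128/134/141 [44.9, 51.6, 58.7]
(103, 188) r 79.0 x by yaw 128/134/141 [-58.4, -52.5, -45.0]
(100, 225) r 76.0 x by yaw 128/134/141 [-71.1, -67.8, -63.0]
(186, 239) r 16.0 x by yaw 128/134/141 [-15.6, -15.2, -14.6]
(322, 236) r 81.0 x by yaw 128/134/141 [79.2, 76.9, 73.0]
```

Two stones are clearly in the formerly empty half (x ≈ +52 and +77), three are clearly in the other half, and one sits near the line. That meets the goal with margin, so I'll lift out.

>>> {"op": "apply_moves", "data": {
  "plan": [1,0,0,0.015,0,1,0,0,0.035,0,1,0,0,0.06,0,1,0,0,0.085,0,1,0,0,0.11,0,1,0,0,0.122,0,1,0,0,0.128,0,1,0,0,0.128,0]
}}

```text
clock: 11.67
position: [498.6, 197.1, 261.4]
ee_rot: [-0.206, 0.979, 0.0, 0.001]
contact_force: [-0.1, -1.2, -2.8]
gripper_width: 22.4
```

```bash
python3 look.py l1
```

```text
11.6667 [498.6 197.1 261.4] [-0.206  0.979  0.     0.001] [-0.1 -1.2 -2.8] [-0.02 -0.07 -0.05] 22.370745820602107
```

View pics/l1.png

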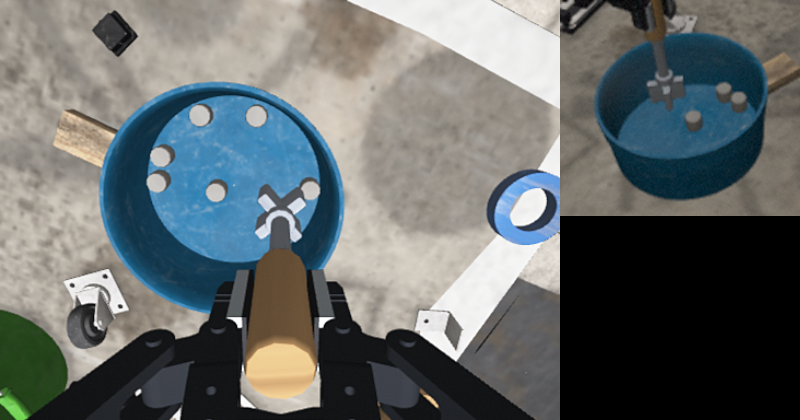

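The stirrer is out of the tub with its blades still at (280,215) in the view, so it has not slipped. All six stones are in the tub, and the block and cap look untouched. Carrying it to the box.

>>> {"op": "apply_moves", "data": {
  "plan": [1,0,-0.015,0,0,1,0.001,-0.045,0,0,1,0.002,-0.08,0,0,1,0.003,-0.115,0,0,1,0.004,-0.15,0,0,1,0.005,-0.185,0,0,1,0.006,-0.22,0,0,1,0.007,-0.255,0,0]
}}

```text
clock: 12.43
position: [503.9, -59.9, 258.9]
ee_rot: [-0.206, 0.979, 0.0, -0.002]
contact_force: [1.0, 0.3, -2.3]
gripper_width: 22.8
```

>>> {"op": "apply_moves", "data": {
  "plan": [1,0.001,-0.035,0,0,1,0.003,-0.07,0,0,1,0.004,-0.1,0,0,1,0.005,-0.125,0,0,1,0.005,-0.14,0,0,1,0.005,-0.147,0,0,1,0.005,-0.148,0,0,1,0.005,-0.148,0,0]
}}

```text
clock: 13.1
position: [509.7, -205.7, 259.3]
ee_rot: [-0.206, 0.979, 0.001, -0.001]
contact_force: [1.0, 0.5, -2.4]
gripper_width: 22.5
```

>>> {"op": "apply_moves", "data": {
  "plan": [1,0,0,-0.02,0,1,0,0,-0.045,0,1,0,0,-0.07,0,1,0,0,-0.095,0,1,0,0,-0.115,0,1,0,0,-0.125,0,1,0,0,-0.13,0,1,0,0,-0.13,0]
}}

```text
clock: 13.77
position: [510.2, -205.1, 129.8]
ee_rot: [-0.207, 0.978, 0.0, -0.001]
contact_force: [-0.5, 0.6, -1.7]
gripper_width: 22.8
```

```bash
python3 look.py p1
```

```text
13.7667 [ 510.2 -205.1  129.8] [-0.207  0.978  0.    -0.001] [-0.5  0.6 -1.7] [-0.04  0.03  0.02] 22.76613825386829
```

View pics/p1.png

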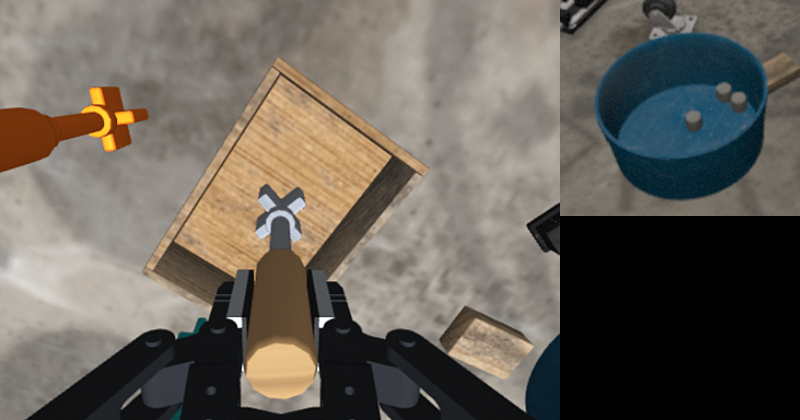

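The blades are inside the box, clear of the walls. I'll lower the last few mm slowly.

>>> {"op": "apply_moves", "data": {
  "plan": [1,0,0,-0.0015,0,1,0,0,-0.003,0,1,0,0,-0.004,0,1,0,0,-0.004,0]
}}

```text
clock: 14.2
position: [510.3, -205.8, 126.5]
ee_rot: [-0.206, 0.979, -0.0, 0.0]
contact_force: [-0.6, -0.6, -2.5]
gripper_width: 22.7
```

>>> {"op": "apply_moves", "data": {
  "plan": [1,0,0,-0.001,0,1,0,0,-0.001,0,1,0,0,-0.002,0,1,0,0,-0.002,0]
}}

```text
clock: 14.53
position: [510.8, -206.0, 126.4]
ee_rot: [-0.206, 0.978, -0.001, 0.001]
contact_force: [-3.2, 1.7, 8.6]
gripper_width: 22.7
```

Contact: the force went from -2.5 to +8.6 N, so the foot is on the floor. I'll back off 1 mm, open, and then rise.

>>> {"op": "apply_moves", "data": {
  "plan": [1,0,0,0.0012,0,1,0,0,0.0012,0,0.4,0,0,0.0012,0,0.2,0,0,0.0012,0,-0.2,0,0,0.0012,0,-0.6,0,0,0.0012,0,-1,0,0,0.0012,0,-1,0,0,0.0012,0]
}}

```text
clock: 15.2
position: [510.3, -205.8, 125.3]
ee_rot: [-0.206, 0.979, 0.0, -0.0]
contact_force: [0.1, -0.2, -0.6]
gripper_width: 80.2
```

>>> {"op": "apply_moves", "data": {
  "plan": [-1,0,0,0,0,-1,0,0,0,0,-1,0,0,0.015,0,-1,0,0,0.035,0,-1,0,0,0.06,0,-1,0,0,0.085,0,-1,0,0,0.105,0,-1,0,0,0.11,0]
}}

```text
clock: 15.87
position: [512.1, -206.3, 239.6]
ee_rot: [-0.206, 0.979, -0.002, 0.003]
contact_force: [-0.2, -0.1, 1.3]
gripper_width: 85.5
```

>>> {"op": "apply_moves", "data": {
  "plan": [-1,0,0,0.02,0,-1,0,0,0.03,0,-1,-0.01,0.02,0.03,0,-1,-0.02,0.05,0.03,0,-1,-0.03,0.08,0.03,0,-1,-0.03,0.1,0.03,0,-1,-0.03,0.11,0.03,0,-1,-0.03,0.11,0.03,0]
}}

```text
clock: 16.53
position: [480.3, -94.3, 265.3]
ee_rot: [-0.207, 0.978, 0.0, -0.0]
contact_force: [0.7, -0.6, -0.5]
gripper_width: 85.7
```

```bash
python3 look.py f1; python3 - <<'E'
from h import *
s,a,b=load("f1.pkl")
from bench import arm
c=arm.get_image("side");pickle.dump(c,open("f1s.pkl","wb"))
o=np.zeros((576,800,3),np.uint8)
cv2.imwrite("pics/f1b.png",cv2.resize(b["color"][:,:,::-1],(768,576)))
cv2.imwrite("pics/f1c.png",cv2.resize(c["color"][:,:,::-1],(768,576)))
E
```

```text
16.5333 [480.3 -94.3 265.3] [-0.207  0.978  0.    -0.   ] [ 0.7 -0.6 -0.5] [-0.05 -0.01 -0.04] 85.7395194194489
```

View pics/f1.png

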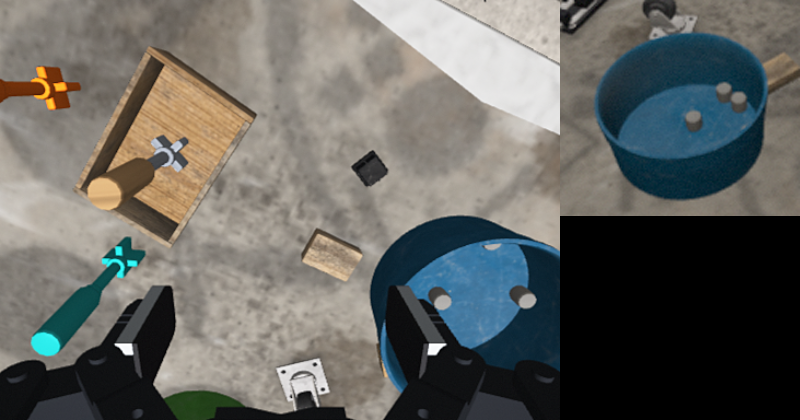

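View pics/f1b.png

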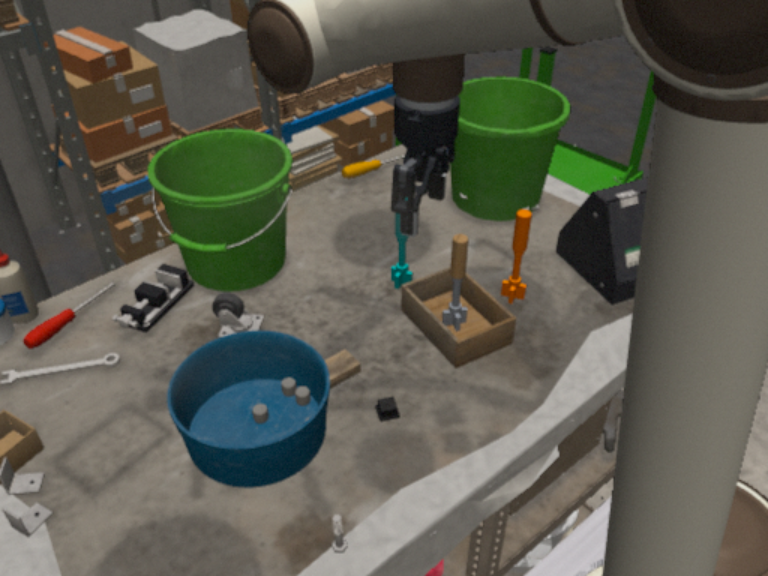

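View pics/f1c.png

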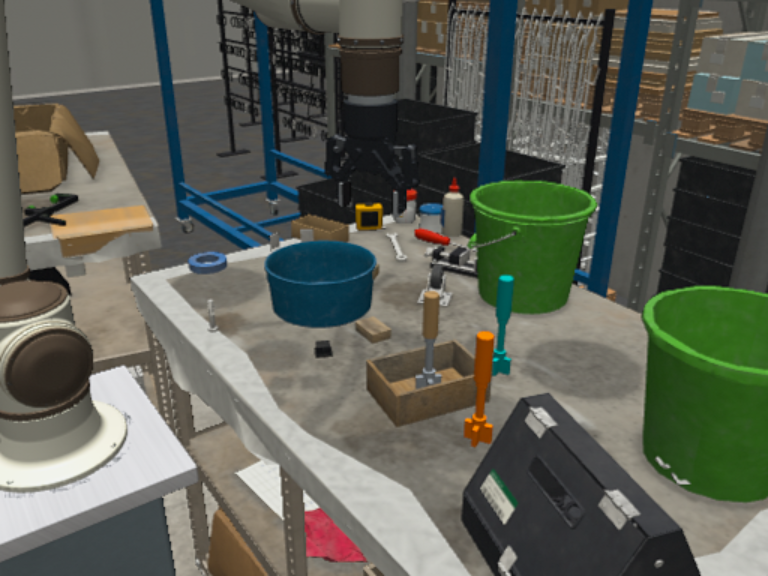

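The stirrer stands upright in the box at (458,280) in the scene view, the block and cap are where they were, and the gripper is clear. I'll do a last numeric check of the stones from the lifted picture, then hand in.

```bash
python3 -c "
from st import *
rep('l1',[(200,115),(256,116),(161,155),(157,181),(216,191),(310,188)])
s,a,b=load('f1.pkl');W0=cloud(load('scene0.pkl'));W=cloud(b)
for u,v in((230,247),(258,270)):print((W[v,u]-W0[v,u]).round(1))
m=(W[...,0]>470)&(W[...,0]<550)&(W[...,1]>-245)&(W[...,1]<-165)
for lo,hi in((160,174),(105,125)):
  k=m&(W[...,2]>lo)&(W[...,2]<hi);print(np.nanmedian(W[k],0),np.nanmax(W[k][:,2]))
"
python3 -c "
from bench import arm
print(arm.job_done())"
```

```text
(200, 115) r 80.0 x by yaw 128/134/141 [-8.5, -0.2, 9.5]
(256, 116) r 79.0 x by yaw 128/134/141 [44.3, 50.8, 57.7]
(161, 155) r 78.0 x by yaw 128/134/141 [-59.2, -53.5, -46.1]
(157, 181) r 77.0 x by yaw 128/134/141 [-72.6, -69.4, -64.7]
(216, 191) r 17.0 x by yaw 128/134/141 [-16.6, -16.3, -15.8]
(310, 188) r 82.0 x by yaw 128/134/141 [79.4, 77.0, 73.0]
[ 1.3 -0.9 -1.6]
[ 0.8 -0.7 -1.1]
[ 503.35730859 -198.03467198  167.95665469] 173.60852091911204
[ 503.09864268 -198.43806096  116.2955034 ] 124.77348842640195
the job is handed in; nothing more can be done
None
```

I took the stirrer out of the wooden box and stirred two clockwise turns in the tub. The foot ran about 54 mm from the tub's centre and about 12 mm above its underside. I then stood the stirrer upright near the middle of the box and handed the job in at about 16.6 s. No verdict was reported.

**Stones:** all six were inside the tub, within 82 mm of its centre. Two lie clearly in the formerly empty half (x ≈ +51 and +77 mm), and three lie clearly in the other half (x ≈ -16, -54 and -69 mm). The sixth is almost on the dividing line (x ≈ 0), too close to assign to a half. The tub's yaw came from the stones' starting layout, so it is only known to about ±7°. The other five stay on their side over that range.

**Stirrer:** its grip shows no measurable tilt, and the foot made contact with the box floor before I released it. The gripper was clear of everything afterwards.

**Bystanders:** the block and end cap read 2.3 mm or less from their starting positions, which is about the calibration error.

**Not re-checked:** in the final scene picture three stones were hidden by the tub wall. The stone positions come from the wrist picture taken just after lifting out; nothing touched the tub after that.

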